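# Dry the guitar hardware: tray, tip, aim the air, start the timer

### The arm

A 7-joint arm with a two-finger parallel gripper is mounted at the origin on the work surface. World frame = base frame: x ahead of the robot, y to its left, z up, the work surface at z = 0. Lengths are in m, angles in degrees, forces in N, time in s.
With the tool pointing down it reaches from about 0.425 to 0.875 m from the base axis. Payload 4.7 kg.
Tool frame: the origin (TCP) lies at the centre of the arm's flange, where the gripper is bolted on; the fingertips stand 182 mm ahead of it and the grasp point (between the pads) lies 164 mm ahead of it (env.grip_depth is the distance from the TCP to the grasp point, in m); z points along the fingers, y is the line along which they close (so a half turn about z gives the same grasp; the last joint's range is limited). The gripper opens to 87 mm and grips with 3 to 60 N. Pads are 19 mm wide; open, the fingers measure 117 mm over their backs; the gripper's body (75 mm by 190 mm) begins 51 mm behind the grasp point.
Start: joints at [65.667, 18.392, -4.016, 83.108, 1.295, 78.541, -3.26], TCP at [0.276, -0.588, 0.405] pointing down, gripper open.
Joint ranges: [-163.93, 163.93], [-17.29, 119.83], [-79.2, 71.16], [3.27, 140.29], [-89.18, 269.18], [5.43, 117.66], [-154.24, 154.24]. Speed limits (degrees/s): [147.25, 147.25, 180, 180, 180, 180, 180].

### API

Orientations are given as [roll, pitch, yaw] about the fixed x, y, z axes, in that order (R = Rz(yaw) Ry(pitch) Rx(roll)).
In Python, from cell import env gives the robot as it stands. The module is installed in compiled form; this text tells all that it offers.
- The arm moves only by the tool send_rows, never from a script. Its arguments are lists of equal length, an entry for each row: "xyz": the shift along the tool's x, y, z in m, a list of three; "rotation": the turn, a rotation vector about the tool's x, y, z in rad, a list of three; "jaw": the opening, from 0 (shut) to 1 (fully open). A call has 1 to 20 rows; each row shifts and turns the commanded pose from where the row before left it, along the tool's axes as they then stand; what a row does not reach is not made up. A row lasts 1/10 s, in which the tool goes at most 50 mm and 8.59 degrees, less where a joint would pass 70% of its speed; a pose out of reach is approached as far as the arm can. A call is refused whole if a number of a shift passes 0.05 or a number of a turn 0.15, either way. A call with a gripper value outside its range is refused whole. The fingers move at their own pace and stop on an object; "newtons" is the grip in N (left out, the last holds). Time passes only in rows, so rows that do not move let the fingers close. It gives the time, the measured TCP pose, the force, the opening and the grip force at its end, in the units of the state.
- env.get_obs(): the state, without advancing time (a new reading comes with each control period).
- env.read_camera(name): name is "scene" or "top"; returns a dict with "image" (400x640x3 uint8, blue, green, red), "fx", "fy", "cx", "cy" (pixels), "distortion" ([k1, k2, p1, p2, k3] as OpenCV has them; the pictures are not rectified), "R" (3x3) and "t" (3): a world point X has camera coordinates R X + t. Camera axes: x right, y down, z forward; pixel columns grow to the right and rows downward; lengths in m; the calibration is good to about 2 mm. A picture is of the moment at which its call begins. There is no depth.
- env.sign_off(): hands the job in; it is judged then, once.
The state is a dict: "time_s": time; "qpos": joint angles; "joint_velocities": joint speeds; "effort": joint torques, N m; "tool_pos": TCP position; "tool_rot": TCP orientation; "force": force on the tool from outside, world axes, zero at the start; "wrist_torque": the same for the moment, N m; "grip_width": finger opening in m; "grasp_force": force on a finger pad.
Only numpy, scipy, OpenCV 4.12 (cv2) and the standard library are available. Lean on these libraries where they do the work, as an engineer would, in place of code of your own. Each camera call takes 0.05 s, during which the arm holds its last target. There are 200 camera calls.

### The job

Gather every piece of guitar hardware lying on the bench onto the steel scoop tray, then lift the tray with all of them on it, carry it to the parts dryer and, with its lip low over the bin, tip it so that they all slide into the bin; a piece that goes astray must end up in the bin too. Set the empty tray back level in the middle of its rubber mat and let go of it, turn the dryer's air nozzle so that its mouth points straight at the bin, along the white mark, and only when all that is done turn the dryer's timer knob clockwise until it clicks over and stays on. Leave the tape, the screwdriver and the small dish where they are.

Things in the scene. Friction and masses are not known exactly. Their poses are not given: they have to be found in the camera images.
- tray: loose scoop tray of thin smooth steel, 0.22 kg, level on its mat. Origin: centre of the pan's underside, z up. Pan 144 (x) x 180 (y) mm, floor 3 mm thick, 3 mm walls to height 27 mm at the back (+x) and both sides; the -x edge is an open lip (inside x -72..69, y -87..87 mm). Pieces slide on the slick steel when it is tipped by about 20 to 25 deg; 40 deg empties it surely
- tray_lip (a point): middle of the tray's open lip, at the underside (tray frame -72, 0, 0 mm); axes as the tray's
- tray_handle (a point): point to grip the tray's handle, tray frame (97, 0, 55) mm, axes as the tray's. The handle is a dark upright wooden plate behind the back wall: x 72..122 mm, 12 mm thick along y, z 5..80 mm. Pinch it along y from above, firmly (about 100 N), since the load hangs out in front of it
- mat: black rubber mat 250 (x) x 200 (y) x 4 mm, fixed to the bench, the tray's place; origin: centre of its underside. The tray fits on it handle to +x, like the mat's own x axis
- dryer: parts dryer, fixed, grey metal: an open-topped bin, outside 210 (x) x 245 (y) x 100 mm high, walls 6 mm, inner floor (fan slots) at height 30 mm. On its +y side a control box, 210 (x) x 90 (y) mm, top at 55 mm, carries the timer knob (towards +x) and, 95 mm from it, the air nozzle (towards -x). Origin: centre of the bin's underside, z up
- bin_mouth (a point): centre of the bin's open mouth, at rim height (100 mm above the bench); axes as the dryer's
- timer (a joint): angle of the dryer's timer knob (rad): 0 off, 1.4 full on (end stop); grows clockwise seen from above. A spring detent resists with up to about 0.2 N m until its crest at 0.7 rad and lets the knob fall back if released before; past the crest it clicks over by itself to about 1.3 to 1.4 rad and stays
- timer_grip (a point): on the knob's upright axis at the height to grip. Knob: black bar 57 mm long, 14 mm thick, its top 7 mm above this point, the round foot's top 23 mm below. The bar lies along this point's x axis, which turns with the knob (at 0 rad parallel to the dryer's x). Pinch the bar across its thickness (this point's y)
- nozzle (a joint): swivel angle of the air nozzle on its post (rad), clockwise seen from above, stiff enough to stay where it is left (0.06 N m). At 1.5 its mouth points straight at the bin (the dryer's -y), along the white mark on the control box; smaller: turned away towards +x
- nozzle_grip (a point): on the nozzle's upright axis at the height to grip, about 116 mm above the bench. Nozzle: aluminium bar 16 mm thick, 28 mm high (top 12 mm above this point), lying along this point's x axis: dark open mouth, 26 mm wide, at +x (28 to 38 mm out), plain tail 28 mm out at -x. Turns with the nozzle. Pinch it at the axis, along this point's y
- bridge: tune-o-matic style bridge: plain steel bar 76 x 22 x 18 mm with six small dark saddles across its top, about 70 g; in some runs absent. Origin: centre of its underside; long side along x, second size along y, height along z. Lies flat on the bench at the start
- tailpiece: stop tailpiece: well rounded aluminium bar 76 x 24 x 16 mm with a dark round spot at each end, about 70 g; in some runs absent. Origin: centre of its underside; long side along x, second size along y, height along z. Lies flat on the bench at the start
- block: tremolo block: square-edged steel bar 70 x 22 x 24 mm with a row of six dark holes in its top, about 90 g; in some runs absent. Origin: centre of its underside; long side along x, second size along y, height along z. Lies flat on the bench at the start
- cover: pickup cover: aluminium box 72 x 26 x 20 mm with a row of six small pole dots on its top, about 60 g; in some runs absent. Origin: centre of its underside; long side along x, second size along y, height along z. Lies flat on the bench at the start
- tape: bystander: roll of green masking tape 100 mm across, 24 mm high, origin under its centre
- driver: bystander: screwdriver 200 mm long, lying on the bench
- dish: bystander: small round steel dish 100 mm across, 30 mm high

How it is judged:
By the outcome, as a careful person would: the job done as asked, in the order asked, and still so for the second after the job is handed in, with the robot touching nothing.
Of bridge, tailpiece, block, cover only 3 to 4 are there at a start; the rules pass over those that are not, and their reading is None.
At some moment in a run one of bridge, tailpiece, block, cover may be knocked a few centimetres aside while the robot is not near it.
It also fails if it takes over 208 s, if anything falls off the work surface, if the arm or the gripper's body presses on something with over 40 N, if the wrist force passes 120 N, or if a joint passes its speed limit or range.

## Working session

There is one attempt and no reset: what is moved stays moved. The work goes in short steps, Python scripts to look and compute and a tool call to move; the robot and the scene stay as the last step left them, time stands still between calls to the robot, and variables do not carry over. Pictures are saved under pics/ and viewed, at most 14 in all, crops included, and the job is handed in when it is done.

Besides the shell and the picture viewer there is one more tool, called after ">>>" as name(argument=value, ...) on one line, values as JSON. send_rows: Moves the arm, as the interface text tells. Its arguments: {"type":"object","properties":{"xyz":{"type":"array"},"rotation":{"type":"array"},"jaw":{"type":"array"},"newtons":{"type":"number"}},"required":["xyz","rotation","jaw"]}

```bash
mkdir -p pics; cat > h.py <<'E'
import numpy as np, cv2
from cell import env
from scipy.spatial.transform import Rotation as Ro
def cam(n): return env.read_camera(n)
def ray(c,uv,z):
    K=np.array([[c['fx'],0,c['cx']],[0,c['fy'],c['cy']],[0,0,1]])
    p=cv2.undistortPoints(np.array(uv,float).reshape(-1,1,2),K,np.array(c['distortion'],float)).reshape(-1,2)
    R=np.array(c['R']);t=np.array(c['t']);o=-R.T@t
    d=np.c_[p,np.ones(len(p))]@R
    return o+d*((z-o[2])/d[:,2])[:,None]
def proj(c,X):
    K=np.array([[c['fx'],0,c['cx']],[0,c['fy'],c['cy']],[0,0,1]])
    return cv2.projectPoints(np.array(X,float).reshape(-1,1,3),cv2.Rodrigues(np.array(c['R']))[0],np.array(c['t'],float),K,np.array(c['distortion'],float))[0].reshape(-1,2)
E
python3 - <<'E'
from h import *
o=env.get_obs(); print({k:np.round(v,3) for k,v in o.items()},env.grip_depth)
for n in("top","scene"):
    c=cam(n); cv2.imwrite(f"pics/{n}0.png",c['image']); print(n,-np.array(c['R']).T@c['t'],np.round(c['R'],2).tolist(),c['fx'])
E
```

```text
{'time_s': np.float64(0.0), 'qpos': array([65.664, 18.44 , -4.015, 83.175,  1.296, 78.541, -3.26 ]), 'joint_velocities': array([ 0.016,  0.078,  0.023,  0.042, -0.017, -0.008, -0.167]), 'effort': array([-1.0000e-03, -4.9129e+01, -4.0500e-01, -3.1253e+01, -6.4000e-02,
        4.4000e-02,  0.0000e+00]), 'tool_pos': array([ 0.276, -0.588,  0.404]), 'tool_rot': array([-1.7989e+02,  7.0000e-03,  2.5146e+01]), 'force': array([-0.806,  0.362,  0.191]), 'wrist_torque': array([ 0.009, -0.01 ,  0.04 ]), 'grasp_force': np.float64(0.0), 'grip_width': np.float64(0.087)} 0.1635
top [0.37751033 0.01149408 1.67135056] [[0.01, -1.0, 0.0], [-0.99, -0.01, -0.12], [0.12, -0.0, -0.99]] 513.1000978058958
scene [ 0.97059145 -0.51019132  0.76620507] [[0.8, 0.6, 0.02], [0.44, -0.55, -0.71], [-0.42, 0.57, -0.7]] 383.7978108209231
```

View pics/top0.png

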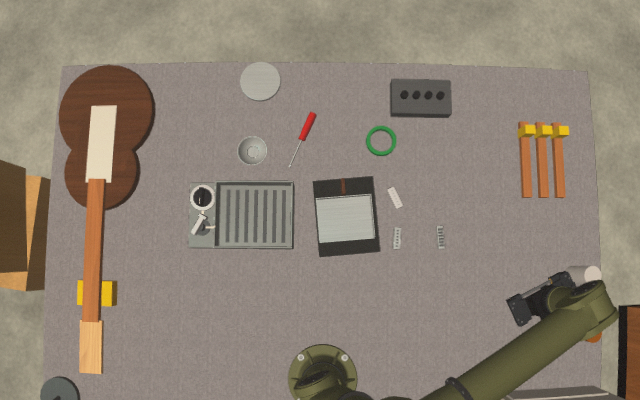

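View pics/scene0.png

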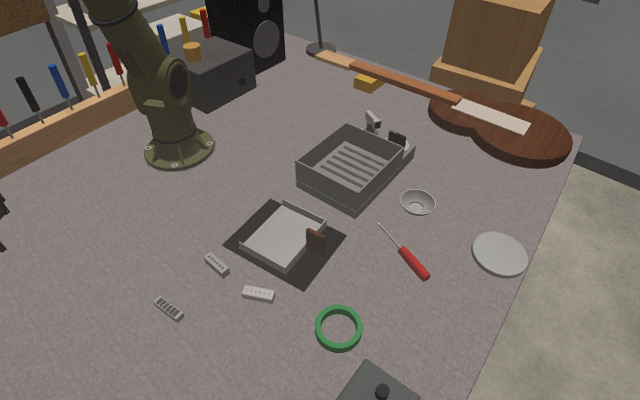

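Top view: the cover is at (395,198), the block at (397,238) and the bridge at (441,237). The tray on its mat is at (346,216), the dryer at (241,214), the knob at (202,197) and the nozzle at (198,225). No tailpiece is visible so far, and the arm hides some of the bench.

```bash
python3 - <<'E'
from h import *
t=cv2.imread("pics/top0.png")
a=cv2.resize(t[170:262,310:460],None,fx=5,fy=5,interpolation=cv2.INTER_CUBIC)
cv2.imwrite("pics/a.png",a)
b=cv2.resize(t[175:255,183:300],None,fx=6,fy=6,interpolation=cv2.INTER_CUBIC);cv2.imwrite("pics/b.png",b)
c=cam("top");hsv=cv2.cvtColor(t,cv2.COLOR_BGR2HSV)
# pieces: bright-ish light
g=cv2.cvtColor(t,cv2.COLOR_BGR2GRAY)
print(g[198,395],g[238,391:404],g[237,433:449],g[215:218,400:404],g[260:263,400:403])
print('mat',[ (k,np.round(ray(c,[k],0.004)[0],3)) for k in [(313,180),(373,177),(379,251),(319,256)]])
def f(m,z,x0,y0,x1,y1):
    mm=np.zeros_like(g);mm[y0:y1,x0:x1]=m[y0:y1,x0:x1]
    for k in cv2.findContours(mm,cv2.RETR_EXTERNAL,cv2.CHAIN_APPROX_NONE)[0]:
        if cv2.contourArea(k)>15:
            r=cv2.minAreaRect(k);p=ray(c,cv2.boxPoints(r),z);ce=p.mean(0);e1=p[1]-p[0];e2=p[2]-p[1]
            e=e1 if np.linalg.norm(e1)>np.linalg.norm(e2) else e2
            print(r,np.round(ce,4),'len',np.round([np.linalg.norm(e1),np.linalg.norm(e2)],3),'ang',np.degrees(np.arctan2(e[1],e[0])))
bg=cv2.medianBlur(t,41)
d=cv2.absdiff(t,bg).max(2)
m=cv2.morphologyEx((d>25).astype(np.uint8)*255,cv2.MORPH_CLOSE,np.ones((3,3)))
f(m,0.02,382,180,460,262)
mt=((g<50)*255).astype(np.uint8); f(mt,0.004,305,165,390,265)
E
```

```text
189 [138 127 142 168 175 174 172 172 175 145 125 144 145] [139 136 136 129 135 169 148 162 152 155 142 121 135 137 138 142] [[140 141 145 141]
 [138 134 138 139]
 [136 137 140 139]] [[136 137 139]
 [134 136 139]
 [135 139 136]]
mat [((313, 180), array([0.641, 0.036, 0.004])), ((373, 177), array([ 0.653, -0.162,  0.004])), ((379, 251), array([ 0.41 , -0.181,  0.004])), ((319, 256), array([0.393, 0.014, 0.004]))]
((397.1199645996094, 238.1599578857422), (7.071067810058594, 21.77889060974121), 8.130102157592773) [ 0.4515 -0.2375  0.02  ] len [0.07  0.023] ang -8.47202785855449
((440.2277526855469, 236.7772216796875), (22.089824676513672, 5.273697376251221), 84.2894058227539) [ 0.4565 -0.3788  0.02  ] len [0.017 0.072] ang -175.0255842695788
((394.300048828125, 197.1000213623047), (21.913463592529297, 7.602630615234375), 63.43495178222656) [ 0.5849 -0.2293  0.02  ] len [0.025 0.071] ang -153.81028416404135
```

View pics/a.png

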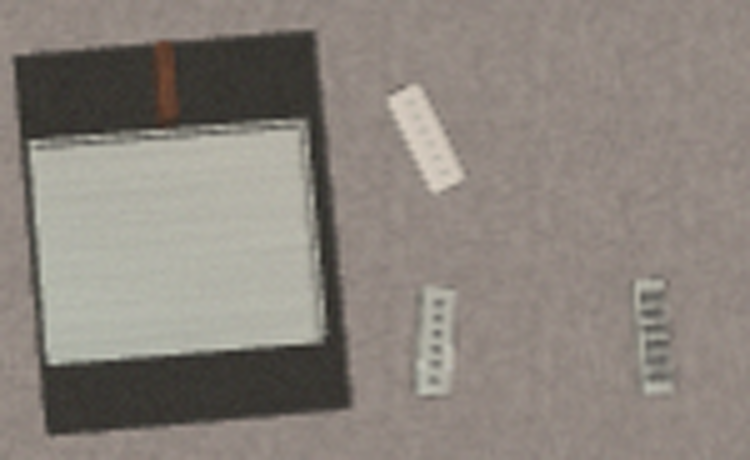

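View pics/b.png

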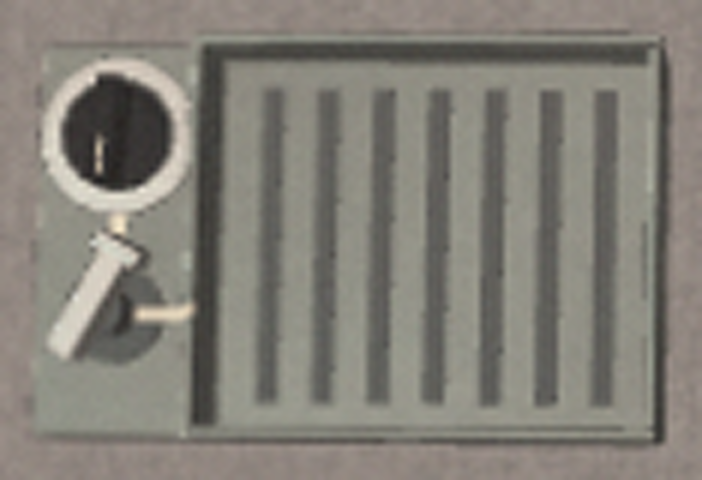

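```bash
cat >> h.py <<'E'
def plan(pos,rpy,step=0.035,ang=0.12,cur=None):
    """rows from the current (or given) pose to pos, rpy: shifts in start-tool axes, rotvec in tool axes"""
    o=env.get_obs(); p0,r0=cur if cur else (o['tool_pos'],o['tool_rot'])
    A=Ro.from_euler('xyz',r0,degrees=True);B=Ro.from_euler('xyz',rpy,degrees=True)
    d=A.inv().apply(np.array(pos)-p0);w=(A.inv()*B).as_rotvec();d2=B.inv().apply(np.array(pos)-p0)
    print('shift(start axes)',np.round(d,4),'shift(end axes)',np.round(d2,4),'rotvec',np.round(w,4),'rows',int(np.ceil(np.linalg.norm(d)/step)),int(np.ceil(np.linalg.norm(w)/ang)))
def down(yaw): return [180,0,yaw]
E
python3 - <<'E'
from h import *
c=cam("top");s=cam("scene")
A=lambda P:np.array(P)/5+[310-.4,170-.4]
B=lambda P:np.array(P)/6+[183-.4,175-.4]
t=ray(c,A([(28,140),(305,118)]),.031);l=ray(c,A([(325,342),(50,363)]),.007)
print('tray back',t.round(4),'lip',l.round(4))
print('matc',ray(c,A([(14,56),(315,31),(351,407),(47,434)]),.004).round(4))
print('handle',ray(c,A([(165,42),(168,122)]),.084).round(4))
print('bin rim',ray(c,B([(195,42),(662,38),(660,440),(188,437)]),.100).round(4))
print('box',ray(c,B([(40,45),(35,435)]),.055).round(4))
print('box2',ray(c,B([(190,437)]),.055).round(4))
for z in(.08,.1): print('knob',ray(c,B([(115,130),(118,75),(118,185)]),z).round(4))
print('nozzle mouth,tail',ray(c,B([(120,247),(65,350)]),.128).round(4))
plan([.4515,-.2375,.30],down(-8.5))
t=s['image'][95:235,285:450]; cv2.imwrite("pics/s.png",cv2.resize(t,None,fx=4.5,fy=4.2,interpolation=cv2.INTER_CUBIC))
E
```

```text
tray back [[ 0.5796  0.0279  0.031 ]
 [ 0.5955 -0.1508  0.031 ]] lip [[ 0.4521 -0.1659  0.007 ]
 [ 0.4372  0.0125  0.007 ]]
matc [[ 0.6385  0.038   0.004 ]
 [ 0.6571 -0.1604  0.004 ]
 [ 0.4102 -0.1831  0.004 ]
 [ 0.3914  0.014   0.004 ]]
handle [[ 0.6357 -0.0578  0.084 ]
 [ 0.5852 -0.0599  0.084 ]]
bin rim [[0.6185 0.34   0.1   ]
 [0.6225 0.0968 0.1   ]
 [0.4156 0.0947 0.1   ]
 [0.4139 0.3371 0.1   ]]
box [[0.6232 0.4338 0.055 ]
 [0.4147 0.4286 0.055 ]]
box2 [[0.415  0.3453 0.055 ]]
knob [[0.5745 0.3852 0.08  ]
 [0.6037 0.3847 0.08  ]
 [0.5455 0.3825 0.08  ]]
knob [[0.572  0.3805 0.1   ]
 [0.6009 0.38   0.1   ]
 [0.5434 0.3778 0.1   ]]
nozzle mouth,tail [[0.5088 0.3691 0.128 ]
 [0.4562 0.3957 0.128 ]]
shift(start axes) [ 0.3079 -0.243   0.1044] shift(end axes) [ 0.1216 -0.3729  0.1043] rotvec [-8.000e-04  3.000e-04  5.872e-01] rows 12 5
```

View pics/s.png

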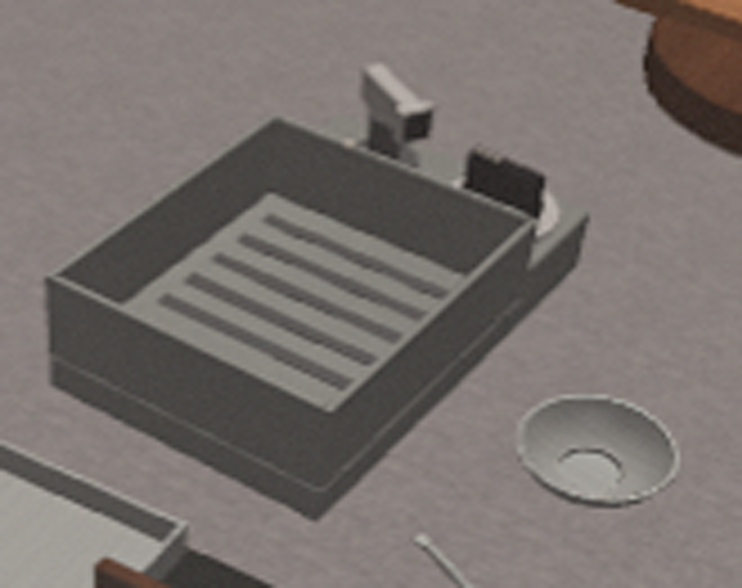

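The bin, knob and nozzle show clearly, and the nozzle mouth points about 27° clockwise of the dryer's +x. The mat is at (.524,-.073), yaw 5.4°; the tray at (.516,-.069); the dryer at (.5175,.217), yaw 0.7°. I'll start moving with the block.

>>> send_rows(xyz=[[0,0,0],[0,0,0],[0,0,0],[0,0,0],[0,0,0],[0,0,0],[0.0101,-0.0311,0.0087],[0.0101,-0.0311,0.0087],[0.0101,-0.0311,0.0087],[0.0101,-0.0311,0.0087],[0.0101,-0.0311,0.0087],[0.0101,-0.0311,0.0087],[0.0101,-0.0311,0.0087],[0.0101,-0.0311,0.0087],[0.0101,-0.0311,0.0087],[0.0101,-0.0311,0.0087],[0.0101,-0.0311,0.0087],[0.0101,-0.0311,0.0087],[0,0,0],[0,0,0]], rotation=[[0,0,0.098],[0,0,0.098],[0,0,0.098],[0,0,0.098],[0,0,0.098],[0,0,0.097],[0,0,0],[0,0,0],[0,0,0],[0,0,0],[0,0,0],[0,0,0],[0,0,0],[0,0,0],[0,0,0],[0,0,0],[0,0,0],[0,0,0],[0,0,0],[0,0,0]], jaw=[1,1,1,1,1,1,1,1,1,1,1,1,1,1,1,1,1,1,1,1], newtons=40)

```text
time_s: 2.25
tool_pos: [0.4513, -0.2367, 0.3002]
tool_rot: [180.0, 0.0, -8.4]
force: [-0.9, -0.4, 1.1]
grip_width: 0.087
grasp_force: 0.0
```

>>> send_rows(xyz=[[0,0,0.03],[0,0,0.03],[0,0,0.025],[0,0,0.02],[0,0,0.01],[0,0,0],[0,0,0],[0,0,0],[0,0,0],[0,0,0],[0,0,0],[0,0,0],[0,0,-0.02],[0,0,-0.03],[0,0,-0.03],[0,0,-0.02],[0,0,0]], rotation=[[0,0,0],[0,0,0],[0,0,0],[0,0,0],[0,0,0],[0,0,0],[0,0,0],[0,0,0],[0,0,0],[0,0,0],[0,0,0],[0,0,0],[0,0,0],[0,0,0],[0,0,0],[0,0,0],[0,0,0]], jaw=[1,1,1,1,1,1,0,0,0,0,0,0,0,0,0,0,0])

```text
time_s: 3.95
tool_pos: [0.4523, -0.2377, 0.2885]
tool_rot: [179.9, -0.3, -8.5]
force: [0.2, -0.7, -0.3]
grip_width: 0.0069
grasp_force: 0.0
```

```bash
python3 - <<'E'
from h import *
c=cam("top"); cv2.imwrite("pics/t1.png",c['image'])
# bar top of knob: triangulate (top crop b, scene crop s)
s=cam("scene")
bt=np.array([115,130])/6+[182.6,174.6]; st=np.array([[508,164]])/[4.5,4.2]+[284.6,94.6]
for z in(.08,.09,.1,.11): print(z,ray(c,[bt],z).round(4),ray(s,st,z).round(4))
th=np.radians(5.3);T=lambda x,y:np.array([.516,-.069])+[x*np.cos(th)-y*np.sin(th),x*np.sin(th)+y*np.cos(th)]
for y in(-.055,0,.055): print('slot',y,T(.028,y).round(4))
plan([*T(.028,0.055),.29],down(5.3))
E
```

```text
0.08 [[0.5745 0.3852 0.08  ]] [[0.5624 0.4126 0.08  ]]
0.09 [[0.5733 0.3828 0.09  ]] [[0.5683 0.3992 0.09  ]]
0.1 [[0.572  0.3805 0.1   ]] [[0.5743 0.3857 0.1   ]]
0.11 [[0.5708 0.3781 0.11  ]] [[0.5802 0.3723 0.11  ]]
slot -0.055 [ 0.549  -0.1212]
slot 0 [ 0.5439 -0.0664]
slot 0.055 [ 0.5388 -0.0116]
shift(start axes) [ 0.0536 -0.236  -0.0049] shift(end axes) [ 0.1083 -0.2165 -0.0048] rotvec [ 4.000e-04 -2.000e-04 -2.407e-01] rows 7 3
```

View pics/t1.png

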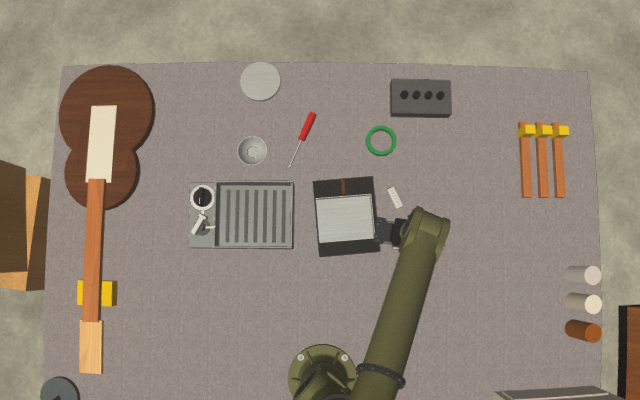

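The fingers close slowly, so I lifted before they reached the block. I'll check where it is now.

```bash
python3 - <<'E'
from h import *
s=cam("scene"); cv2.imwrite("pics/s1.png",cv2.resize(s['image'][190:400,60:340],None,fx=2.8,fy=2.8,interpolation=cv2.INTER_CUBIC))
E
```

```text
(no output)
```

View pics/s1.png

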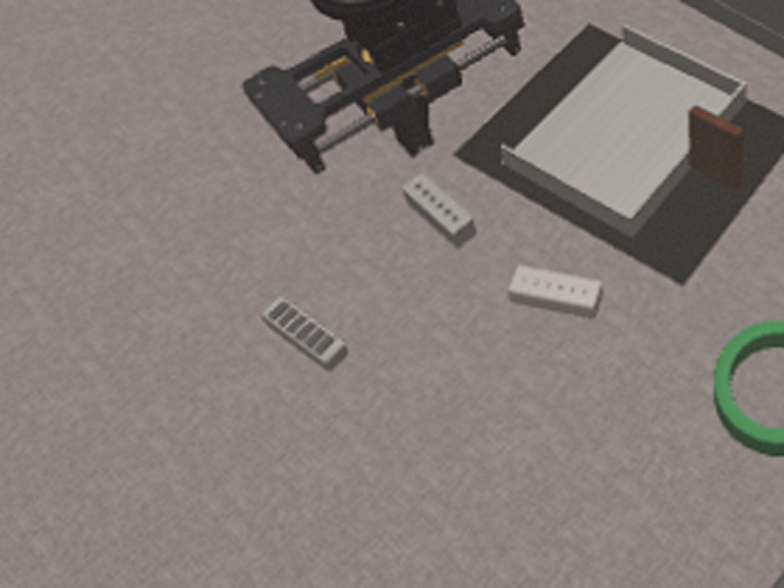

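The block lies undisturbed at about (438,208) in the crop, with the fingers above it. I'll retry with half-open jaws and more time to close.

>>> send_rows(xyz=[[0,0,0],[0,0,0],[0,0,0],[0,0,0],[0,0,0.02],[0,0,0.025],[0,0,0.025],[0,0,0.02],[0,0,0.0135],[0,0,0],[0,0,0],[0,0,0],[0,0,0],[0,0,0],[0,0,0],[0,0,0],[0,0,0],[0,0,0],[0,0,-0.02],[0,0,0]], rotation=[[0,0,0],[0,0,0],[0,0,0],[0,0,0],[0,0,0],[0,0,0],[0,0,0],[0,0,0],[0,0,0],[0,0,0],[0,0,0],[0,0,0],[0,0,0],[0,0,0],[0,0,0],[0,0,0],[0,0,0],[0,0,0],[0,0,0],[0,0,0]], jaw=[0.55,0.55,0.55,0.55,0.55,0.55,0.55,0.55,0.55,0.55,0.1,0.1,0.1,0.1,0.1,0.1,0.1,0.1,0.1,0.1])

```text
time_s: 6.1
tool_pos: [0.4519, -0.2377, 0.2033]
tool_rot: [179.9, -0.2, -8.5]
force: [0.6, -1.0, -0.7]
grip_width: 0.0216
grasp_force: 40.0
```

>>> send_rows(xyz=[[0,0,-0.03],[0,0,-0.03],[0,0,-0.03],[0,0,0],[0,0,0],[0.0155,-0.0302,0],[0.0155,-0.0302,0],[0.0155,-0.0302,0],[0.0155,-0.0302,0],[0.0155,-0.0302,0],[0.0155,-0.0302,0],[0.0155,-0.0302,0],[0,0,0],[0,0,0.03],[0,0,0.03],[0,0,0.025],[0,0,0.01],[0,0,0]], rotation=[[0,0,0],[0,0,0],[0,0,0],[0,0,-0.12],[0,0,-0.12],[0,0,0],[0,0,0],[0,0,0],[0,0,0],[0,0,0],[0,0,0],[0,0,0],[0,0,0],[0,0,0],[0,0,0],[0,0,0],[0,0,0],[0,0,0]], jaw=[0.1,0.1,0.1,0.1,0.1,0.1,0.1,0.1,0.1,0.1,0.1,0.1,0.1,0.1,0.1,0.1,0.1,0.1])

```text
time_s: 7.9
tool_pos: [0.5387, -0.0172, 0.1949]
tool_rot: [-180.0, 0.2, 5.2]
force: [0.2, 0.7, -1.1]
grip_width: 0.0216
grasp_force: 40.0
```

>>> send_rows(xyz=[[0,0,0.002],[0,0,0],[0,0,0],[0,0,0],[0,0,0],[0,0,-0.03],[0,0,-0.04],[0,0,-0.03],[-0.0104,0.0321,0],[-0.0104,0.0321,0],[-0.0104,0.0321,0],[-0.0104,0.0321,0],[-0.0104,0.0321,0],[-0.0104,0.0321,0],[-0.0104,0.0321,0],[-0.0104,0.0321,0],[-0.0104,0.0321,0],[-0.0104,0.0321,0],[-0.0104,0.0321,0],[0,0,0]], rotation=[[0,0,0],[0,0,0],[0,0,0],[0,0,0],[0,0,0],[0,0,0],[0,0,0],[0,0,0],[0,0,0],[0,0,0],[0,0,0],[0,0,0],[0,0,0],[0,0,0],[0,0,0],[0,0,0],[0,0,0],[0,0,0],[0,0,0],[0,0,0]], jaw=[0.1,0.38,0.38,0.38,0.38,0.38,0.38,0.38,0.55,0.55,0.55,0.55,0.55,0.55,0.55,0.55,0.55,0.55,0.55,0.55])

```text
time_s: 9.9
tool_pos: [0.4554, -0.3845, 0.2949]
tool_rot: [179.8, 0.1, 4.8]
force: [-0.6, 0.4, -0.2]
grip_width: 0.0481
grasp_force: 0.0
```

```bash
cat >> h.py <<'E'
def pieces(n,z=.02,ylo=-.75,yhi=-.19,thr=22,xlo=.35,xhi=.78):
    c=cam(n);t=c['image']
    d=cv2.absdiff(t,cv2.medianBlur(t,61)).max(2)
    m=cv2.morphologyEx((d>thr).astype(np.uint8)*255,cv2.MORPH_CLOSE,np.ones((3,3)))
    for k in cv2.findContours(m,cv2.RETR_EXTERNAL,cv2.CHAIN_APPROX_NONE)[0]:
        if cv2.contourArea(k)<40: continue
        r=cv2.minAreaRect(k);p=ray(c,cv2.boxPoints(r),z);ce=p.mean(0);e1=p[1]-p[0];e2=p[2]-p[1]
        L=np.linalg.norm(e1),np.linalg.norm(e2);e=e1 if L[0]>L[1] else e2
        if ylo<ce[1]<yhi and xlo<ce[0]<xhi and max(L)<.12: print(n,np.round(r[0]),ce[:2].round(4),'len',np.round(L,3),'ang',round((np.degrees(np.arctan2(e[1],e[0]))+90)%180-90,1))
    return c
E
python3 - <<'E'
from h import *
pieces("top"); s=pieces("scene",.012)
cv2.imwrite("pics/s2.png",cv2.resize(s['image'][190:400,60:340],None,fx=2.8,fy=2.8,interpolation=cv2.INTER_CUBIC))
print(env.get_obs()['tool_pos'],env.get_obs()['grip_width'],env.get_obs()['time_s'])
E
```

```text
top [394. 197.] [ 0.5851 -0.2299] len [0.026 0.072] ang 24.0
scene [169. 309.] [ 0.4569 -0.3808] len [0.025 0.085] ang 4.1
scene [258. 294.] [ 0.584  -0.2315] len [0.035 0.076] ang 24.8
[ 0.4577656  -0.37959343  0.29479414] 0.04799611763865386 10.0
```

View pics/s2.png

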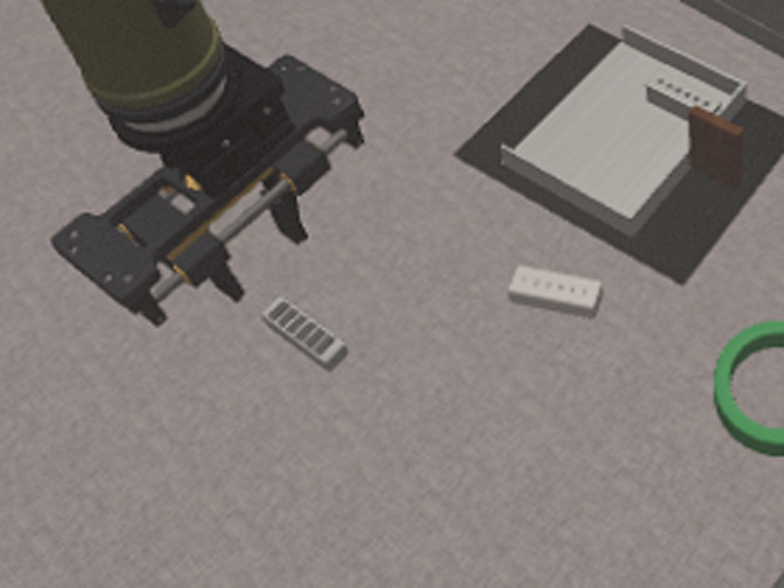

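The block sits on the tray at (683,92) in the crop, and the bridge is unmoved under the gripper. Next I'll grasp the bridge.

>>> send_rows(xyz=[[0,0,0.03],[0,0,0.03],[0,0,0.025],[0,0,0.02],[0,0,0.005],[0,0,0],[0,0,0],[0,0,0],[0,0,0],[0,0,0],[0,0,0],[0,0,0],[0,0,0],[0,0,-0.03],[0,0,-0.04],[0,0,-0.03],[0,0,0]], rotation=[[0,0,0],[0,0,0],[0,0,0],[0,0,0],[0,0,0],[0,0,0],[0,0,0],[0,0,0],[0,0,0],[0,0,0],[0,0,0],[0,0,0],[0,0,0],[0,0,0],[0,0,0],[0,0,0],[0,0,0]], jaw=[0.55,0.55,0.55,0.55,0.55,0.55,0.1,0.1,0.1,0.1,0.1,0.1,0.1,0.1,0.1,0.1,0.1])

```text
time_s: 11.7
tool_pos: [0.4597, -0.3798, 0.2897]
tool_rot: [179.6, -0.4, 5.3]
force: [1.2, -0.7, -0.4]
grip_width: 0.0218
grasp_force: 40.0
```

```bash
python3 - <<'E'
from h import *
plan([.5485,-.1162,.285],down(5.3))
E
```

```text
shift(start axes) [ 0.1126 -0.2544  0.0038] shift(end axes) [ 0.1128 -0.2543  0.0047] rotvec [ 0.0061 -0.0061 -0.0008] rows 8 1
```

>>> send_rows(xyz=[[0.0141,-0.0318,0],[0.0141,-0.0318,0],[0.0141,-0.0318,0],[0.0141,-0.0318,0],[0.0141,-0.0318,0],[0.0141,-0.0318,0],[0.0141,-0.0318,0],[0.0141,-0.0318,0],[0,0,0],[0,0,0.03],[0,0,0.03],[0,0,0.025],[0,0,0.007],[0,0,0],[0,0,0]], rotation=[[0,0,0],[0,0,0],[0,0,0],[0,0,0],[0,0,0],[0,0,0],[0,0,0],[0,0,0],[0,0,0],[0,0,0],[0,0,0],[0,0,0],[0,0,0],[0,0,0],[0,0,0]], jaw=[0.1,0.1,0.1,0.1,0.1,0.1,0.1,0.1,0.1,0.1,0.1,0.1,0.1,0.1,0.1])

```text
time_s: 13.2
tool_pos: [0.5469, -0.1156, 0.1923]
tool_rot: [-180.0, 0.1, 5.2]
force: [0.4, -0.8, -0.9]
grip_width: 0.0216
grasp_force: 40.0
```

>>> send_rows(xyz=[[0,0,0],[0,0,0],[0,0,0],[0,0,0],[0,0,-0.03],[0,0,-0.04],[0,0,-0.03],[0,0,0],[0,0,0],[0,0,0],[-0.0038,0.0296,0],[-0.0038,0.0296,0],[-0.0038,0.0296,0],[-0.0038,0.0296,0],[0,0,0],[0,0,0],[0,0,0]], rotation=[[0,0,0],[0,0,0],[0,0,0],[0,0,0],[0,0,0],[0,0,0],[0,0,0],[0,0,-0.115],[0,0,-0.115],[0,0,-0.115],[0,0,0],[0,0,0],[0,0,0],[0,0,0],[0,0,0],[0,0,0],[0,0,0]], jaw=[0.38,0.38,0.38,0.38,0.38,0.38,0.38,0.55,0.55,0.55,0.55,0.55,0.55,0.55,0.55,0.55,0.55])

```text
time_s: 14.9
tool_pos: [0.5836, -0.2275, 0.2927]
tool_rot: [-179.9, -0.0, 25.1]
force: [0.4, 0.5, 0.2]
grip_width: 0.0479
grasp_force: 0.0
```

```bash
python3 - <<'E'
from h import *
pieces("top"); s=pieces("scene",.012)
cv2.imwrite("pics/s3.png",cv2.resize(s['image'][190:400,60:340],None,fx=2.8,fy=2.8,interpolation=cv2.INTER_CUBIC))
o=env.get_obs();print(o['tool_pos'],o['tool_rot'],o['grip_width'],o['time_s'],o['qpos'].round(0))
E
```

```text
[ 0.58361105 -0.22737622  0.2929679 ] [-1.79978825e+02 -1.13510497e-02  2.51449909e+01] 0.04807882162865332 15.0 [ 36.  21. -21.  94.   8.  66. -52.]
```

View pics/s3.png

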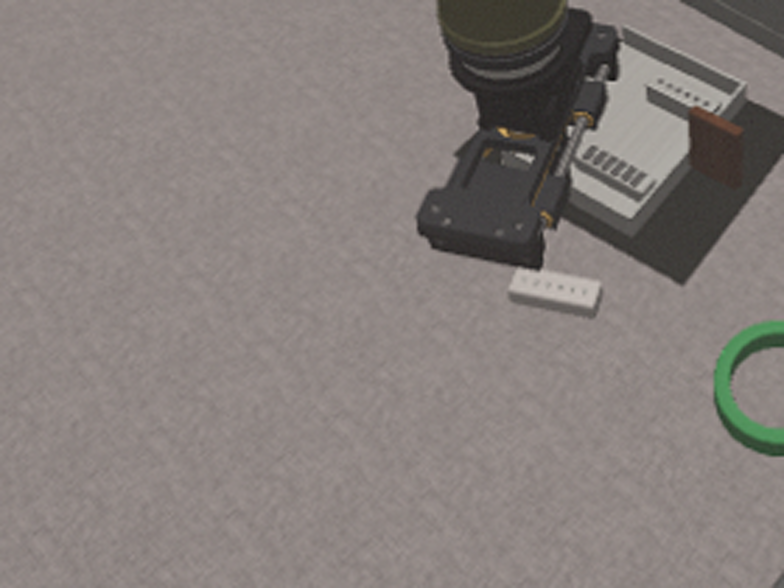

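The bridge is on the tray and the cover is unmoved below the gripper. Next I'll grasp the cover.

>>> send_rows(xyz=[[0,0.003,0.03],[0,0,0.03],[0,0,0.025],[0,0,0.018],[0,0,0.005],[0,0,0],[0,0,0],[0,0,0],[0,0,0],[0,0,0],[0,0,0],[0,0,0],[0,0,-0.03],[0,0,-0.04],[0,0,-0.03],[0,0,0],[0,0,0],[0,0,0]], rotation=[[0,0,0],[0,0,0],[0,0,0],[0,0,0],[0,0,0],[0,0,0],[0,0,0],[0,0,0],[0,0,0],[0,0,0],[0,0,0],[0,0,0],[0,0,0],[0,0,0],[0,0,0],[0,0,0.115],[0,0,0.115],[0,0,0.115]], jaw=[0.55,0.55,0.55,0.55,0.55,0.55,0.1,0.1,0.1,0.1,0.1,0.1,0.1,0.1,0.1,0.1,0.1,0.1])

```text
time_s: 16.8
tool_pos: [0.5846, -0.2317, 0.2847]
tool_rot: [180.0, 0.0, 5.0]
force: [-0.1, 0.5, -1.8]
grip_width: 0.0256
grasp_force: 40.0
```

```bash
python3 - <<'E'
from h import *
plan([.534,-.0674,.285],down(5.3))
E
```

```text
shift(start axes) [-0.0361 -0.1681 -0.0003] shift(end axes) [-0.0352 -0.1683 -0.0003] rotvec [ 0.      0.0003 -0.0056] rows 5 1
```

>>> send_rows(xyz=[[-0.006,-0.028,0],[-0.006,-0.028,0],[-0.006,-0.028,0],[-0.006,-0.028,0],[-0.006,-0.028,0],[-0.006,-0.028,0],[0,0,0],[0,0,0.03],[0,0,0.03],[0,0,0.025],[0,0,0.007],[0,0,0],[0,0,0],[0,0,0],[0,0,0],[0,0,0],[0,0,-0.02],[0,0,-0.04],[0,0,-0.04],[0,0,-0.02]], rotation=[[0,0,0],[0,0,0],[0,0,0],[0,0,0],[0,0,0],[0,0,0],[0,0,0],[0,0,0],[0,0,0],[0,0,0],[0,0,0],[0,0,0],[0,0,0],[0,0,0],[0,0,0],[0,0,0],[0,0,0],[0,0,0],[0,0,0],[0,0,0]], jaw=[0.1,0.1,0.1,0.1,0.1,0.1,0.1,0.1,0.1,0.1,0.1,0.1,0.4,0.4,0.4,0.4,0.4,0.4,0.4,0.4])

```text
time_s: 18.8
tool_pos: [0.5345, -0.0675, 0.3166]
tool_rot: [179.9, -0.3, 5.3]
force: [0.0, -0.1, -0.5]
grip_width: 0.0347
grasp_force: 0.0
```

>>> send_rows(xyz=[[0.0196,0,0],[0.0196,0,0],[0.0196,0,0],[0.0197,0,0],[0,0,0],[0,0,0.025],[0,0,0.03],[0,0,0.03],[0,0,0.0166],[0,0,0],[0,0,0],[0,0,0],[0,0,0],[0,0,0],[0,0,0],[0,0,0]], rotation=[[0,0,0],[0,0,0],[0,0,0],[0,0,0],[0,0,0],[0,0,0],[0,0,0],[0,0,0],[0,0,0],[0,0,0],[0,0,0],[0,0,0],[0,0,0],[0,0,0],[0,0,0],[0,0,0]], jaw=[0.45,0.45,0.45,0.45,0.45,0.45,0.45,0.45,0.45,0.45,0,0,0,0,0,0], newtons=60)

```text
time_s: 20.4
tool_pos: [0.6122, -0.0602, 0.2123]
tool_rot: [180.0, -0.1, 5.3]
force: [0.2, 1.0, 5.0]
grip_width: 0.0116
grasp_force: 60.0
```

```bash
python3 - <<'E'
from h import *
s=cam("scene");t=cam("top")
a=cv2.resize(s['image'][185:315,190:360],(800,600),interpolation=cv2.INTER_CUBIC)
cv2.imwrite("pics/s4.png",a)
o=env.get_obs();print(o['tool_pos'],o['tool_rot'],o['grip_width'],o['force'],o['qpos'].round(0))
E
```

```text
[ 0.61216736 -0.06016882  0.21224485] [ 1.79994883e+02 -8.08180812e-02  5.26607502e+00] 0.011797339675568607 [-0.06836537  0.85325203  5.63159517] [ 21.  25. -22.  99.  11.  58. -90.]
```

View pics/s4.png

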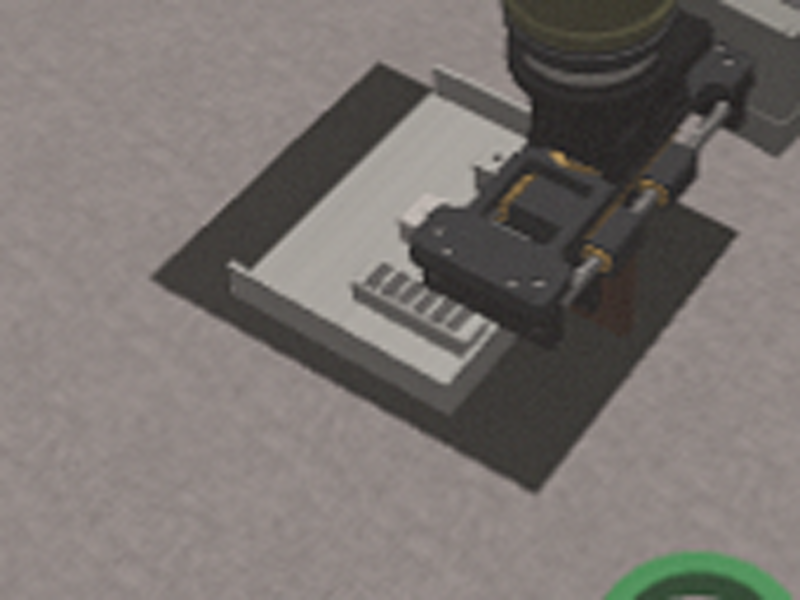

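The tray is gripped with all three pieces inside it: bridge at (430,305), cover at (420,215), block at (490,165). I'll lift it gently, then tilt the lip up slightly so the pieces stay put.

>>> send_rows(xyz=[[0,0,-0.004],[0,0,-0.006],[0,0,-0.01],[0,0,-0.01],[0,0,-0.005],[0,0,-0.01],[0,0,-0.02],[0,0,-0.02],[0,0,-0.02],[0,0,-0.02],[0,0,-0.02],[0,0,-0.02],[0,0,-0.005],[0,0,0]], rotation=[[0,0,0],[0,0,0],[0,0,0],[0,-0.03,0],[0,-0.03,0],[0,-0.03,0],[0,0,0],[0,0,0],[0,0,0],[0,0,0],[0,0,0],[0,0,0],[0,0,0],[0,0,0]], jaw=[0,0,0,0,0,0,0,0,0,0,0,0,0,0], newtons=60)

```text
time_s: 21.9
tool_pos: [0.6238, -0.0593, 0.3815]
tool_rot: [180.0, 5.1, 5.3]
force: [-0.5, -0.4, -5.3]
grip_width: 0.0117
grasp_force: 60.0
```

```bash
python3 - <<'E'
from h import *
s=cam("scene");t=cam("top")
a=cv2.resize(s['image'][130:300,190:400],(640,518),interpolation=cv2.INTER_CUBIC)
cv2.imwrite("pics/s5.png",a)
o=env.get_obs();print(o['tool_pos'],o['tool_rot'],o['grip_width'],o['force'],o['wrist_torque'],o['qpos'].round(0))
# target: lip at (.5375,.2172,.15), tray back-tilted like now
B=Ro.from_euler('z',.7,degrees=True)*Ro.from_rotvec([0,.09,0])
p=np.array([.5375,.2172,.15])+B.apply([.169,0,.208]); R=(B*Ro.from_rotvec([np.pi,0,0])).as_euler('xyz',degrees=True)
print(p,R);plan(p,R,.025)
E
```

```text
[ 0.62327255 -0.05939789  0.37948272] [-179.98737322    5.25855544    5.26163513] 0.011658099281934496 [ 0.2810654  -0.11811906 -5.30570845] [ 0.08845714 -0.51908716 -0.00732863] [ 21.  20. -23.  86.   8.  81. -88.]
[0.72449679 0.21948471 0.34196869] [180.           5.15662016   0.7       ]
shift(start axes) [ 0.1293 -0.2684  0.0258] shift(end axes) [ 0.1076 -0.2776  0.028 ] rotvec [0.007  0.0018 0.0793] rows 12 1
```

View pics/s5.png

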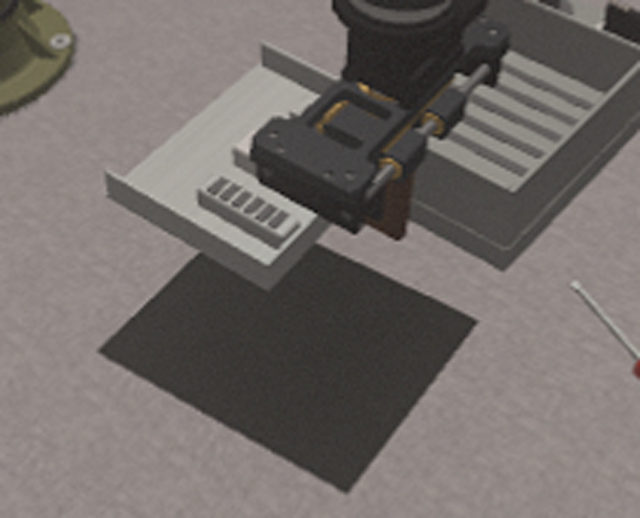

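The pieces are still on the tray, which is held about level with its lip up. Now I'll carry it to the bin.

>>> send_rows(xyz=[[0.0023,-0.0053,0.0005],[0.0046,-0.0105,0.001],[0.0068,-0.0158,0.0016],[0.0091,-0.021,0.0021],[0.0091,-0.021,0.0021],[0.0091,-0.021,0.0021],[0.0091,-0.021,0.0021],[0.0091,-0.021,0.0021],[0.0091,-0.021,0.0021],[0.0091,-0.021,0.0021],[0.0091,-0.021,0.0021],[0.0091,-0.021,0.0021],[0.0091,-0.021,0.0021],[0.0068,-0.0158,0.0016],[0.0046,-0.0105,0.001],[0.0023,-0.0053,0.0005],[0,0,0],[0,0,0]], rotation=[[0,0,0.005],[0,0,0.005],[0,0,0.005],[0,0,0.005],[0,0,0.005],[0,0,0.005],[0,0,0.005],[0,0,0.005],[0,0,0.005],[0,0,0.005],[0,0,0.005],[0,0,0.005],[0,0,0.005],[0,0,0.005],[0,0,0.005],[0,0,0.005],[0,0,0],[0,0,0]], jaw=[0,0,0,0,0,0,0,0,0,0,0,0,0,0,0,0,0,0])

```text
time_s: 23.8
tool_pos: [0.7242, 0.2186, 0.342]
tool_rot: [179.5, 5.1, 0.6]
force: [0.3, -0.6, -5.7]
grip_width: 0.0117
grasp_force: 60.0
```

```bash
python3 - <<'E'
from h import *
c=cam("top");s=cam("scene")
o=env.get_obs();print(o['tool_pos'],o['tool_rot'],o['grip_width'],o['force'],o['wrist_torque'],o['qpos'].round(0))
A=Ro.from_euler('xyz',o['tool_rot'],degrees=True)
print('lip',o['tool_pos']+A.apply([-.169,0,.208]))
a=np.hstack([cv2.resize(c['image'][160:265,170:330],(457,300)),cv2.resize(s['image'][60:250,240:440],(316,300))]);cv2.imwrite("pics/s6.png",a)
E
```

```text
[0.72432049 0.21812753 0.34233383] [179.51875176   5.11681819   0.55618086] 0.011886806142900856 [ 0.29224975 -0.35561283 -4.72681652] [ 0.01469191 -0.53633061  0.01425299] [  -3.   38.  -25.   66.   14.   85. -116.]
lip [0.53746956 0.21456654 0.15024258]
```

View pics/s6.png

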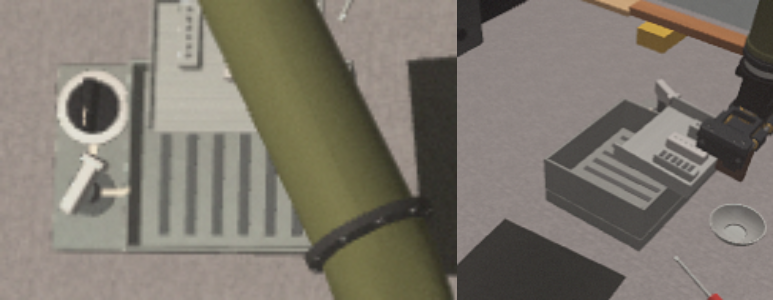

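>>> send_rows(xyz=[[-0.0106,0,-0.0082],[-0.0106,0,-0.0082],[-0.0106,0,-0.0082],[-0.0106,0,-0.0082],[-0.0106,0,-0.0082],[-0.0106,0,-0.0082],[-0.0106,0,-0.0082],[-0.0047,0,0.0177],[-0.0047,0,0.0177],[-0.0047,0,0.0177],[0,0,0]], rotation=[[0,0.05,0],[0,0.05,0],[0,0.05,0],[0,0.05,0],[0,0.05,0],[0,0.05,0],[0,0.05,0],[0,0,0],[0,0,0],[0,0,0],[0,0,0]], jaw=[0,0,0,0,0,0,0,0,0,0,0])

```text
time_s: 25.0
tool_pos: [0.6456, 0.2169, 0.3364]
tool_rot: [179.4, -14.5, 0.8]
force: [-0.9, -1.4, -5.7]
grip_width: 0.0117
grasp_force: 60.0
```

```bash
python3 - <<'E'
from h import *
o=env.get_obs();print(o['tool_pos'],o['tool_rot'],o['force'],o['wrist_torque'],o['qpos'].round(0))
A=Ro.from_euler('xyz',o['tool_rot'],degrees=True)
print('lip',o['tool_pos']+A.apply([-.169,0,.208]))
E
```

```text
[0.64557809 0.21685623 0.33641637] [179.39961453 -14.5108846    0.75321325] [-0.90415411 -1.38171339 -5.68412167] [-0.0767898   0.41539952 -0.00671486] [  -2.   21.  -26.   90.   18.   59. -122.]
lip [0.5341219  0.21321122 0.09271731]
```

>>> send_rows(xyz=[[-0.0063,0,-0.005],[-0.0063,0,-0.005],[-0.0063,0,-0.005],[-0.0063,0,-0.005],[-0.0063,0,-0.005],[-0.0063,0,-0.005],[-0.0063,0,-0.005],[-0.0063,0,-0.005],[-0.0063,0,-0.005],[-0.0063,0,-0.005],[-0.0063,0,-0.005],[-0.0063,0,-0.005],[-0.0063,0,-0.005],[-0.0063,0,-0.005],[-0.0063,0,-0.005],[-0.0063,0,-0.005],[0,0,0],[0,0,0],[0,0,0],[0,0,0]], rotation=[[0,0.03,0],[0,0.03,0],[0,0.03,0],[0,0.03,0],[0,0.03,0],[0,0.03,0],[0,0.03,0],[0,0.03,0],[0,0.03,0],[0,0.03,0],[0,0.03,0],[0,0.03,0],[0,0.03,0],[0,0.03,0],[0,0.03,0],[0,0.03,0],[0,0,0],[0,0,0],[0,0,0],[0,0,0]], jaw=[0,0,0,0,0,0,0,0,0,0,0,0,0,0,0,0,0,0,0,0])

```text
time_s: 27.0
tool_pos: [0.5222, 0.2172, 0.3634]
tool_rot: [179.5, -42.4, 1.0]
force: [0.3, 0.5, -2.9]
grip_width: 0.0115
grasp_force: 60.0
```

```bash
python3 - <<'E'
from h import *
o=env.get_obs();print(o['tool_pos'],o['tool_rot'],o['force'],o['wrist_torque'],o['qpos'].round(0))
A=Ro.from_euler('xyz',o['tool_rot'],degrees=True)
print('lip',o['tool_pos']+A.apply([-.169,0,.208]))
E
```

```text
[0.52215016 0.21719232 0.36340067] [179.47160413 -42.41818586   1.02707991] [ 0.33789682  0.4703883  -2.92172378] [0.08302846 1.06038724 0.02344269] [  -5.   -1.  -26.  116.   39.   33. -148.]
lip [0.53771694 0.21555289 0.0958563 ]
```

>>> send_rows(xyz=[[0.0067,0,-0.0074],[0.0135,0,-0.0148],[0.0135,0,-0.0148],[0.0135,0,-0.0148],[0.0067,0,-0.0074],[0,0,0],[0,0,0]], rotation=[[0,0,0],[0,0,0],[0,0,0],[0,0,0],[0,0,0],[0,0,0],[0,0,0]], jaw=[0,0,0,0,0,0,0])

```text
time_s: 27.7
tool_pos: [0.5214, 0.2177, 0.4426]
tool_rot: [179.4, -42.4, 1.1]
force: [-0.4, 0.1, -3.8]
grip_width: 0.0117
grasp_force: 60.0
```

```bash
python3 - <<'E'
from h import *
c=cam("top");s=cam("scene")
o=env.get_obs();print(o['tool_pos'],o['tool_rot'],o['force'])
a=np.hstack([cv2.resize(c['image'][165:265,170:310],(420,300),interpolation=cv2.INTER_CUBIC),cv2.resize(s['image'][80:230,270:450],(360,300),interpolation=cv2.INTER_CUBIC)]);cv2.imwrite("pics/s7.png",a)
E
```

```text
[0.52130954 0.21756333 0.4416071 ] [179.3627361  -42.26211696   1.1102482 ] [ 0.07249854 -0.71686687 -3.69234001]
```

View pics/s7.png

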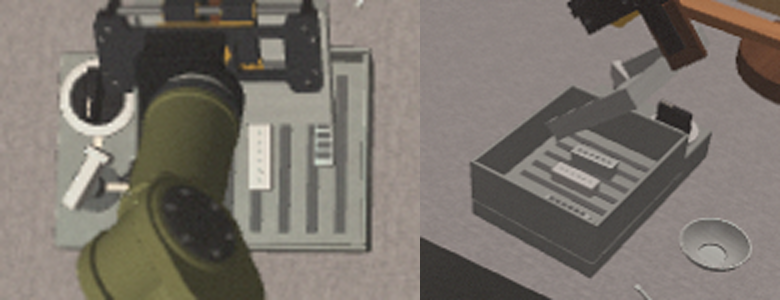

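All three pieces lie in the bin: block at (597,157), cover at (577,178) and bridge at (572,207) in the right half. I'll level the tray and bring it back.

>>> send_rows(xyz=[[0.0199,0,0.0179],[0.0199,0,0.0179],[0.0199,0,0.0179],[0.0199,0,0.0179],[0.0199,0,0.0179],[0.0199,0,0.0179],[0.0199,0,0.0179],[0.0083,0,0.007],[0,0,0],[0,0,0]], rotation=[[0,-0.1,0],[0,-0.1,0],[0,-0.1,0],[0,-0.1,0],[0,-0.1,0],[0,-0.1,0],[0,-0.1,0],[0,-0.04,0],[0,0,0],[0,0,0]], jaw=[0,0,0,0,0,0,0,0,0,0])

```text
time_s: 28.8
tool_pos: [0.706, 0.2198, 0.3824]
tool_rot: [179.6, 0.0, 0.7]
force: [-0.7, 0.3, -2.0]
grip_width: 0.0117
grasp_force: 60.0
```

```bash
python3 - <<'E'
from h import *
o=env.get_obs();print(o['tool_pos'],o['tool_rot'],o['force'],o['wrist_torque'])
plan([.6209,-.0638,.32],down(5.3),.03)
E
```

```text
[0.70602797 0.2197573  0.38240353] [1.79572089e+02 1.57814172e-02 7.02679131e-01] [-0.73327276  0.30846704 -1.98410382] [ 0.09351952 -0.14199348  0.05248783]
shift(start axes) [-0.0886  0.282   0.0645] shift(end axes) [-0.111   0.2745  0.0624] rotvec [ 0.0075  0.0006 -0.0802] rows 11 1
```

>>> send_rows(xyz=[[0,0,0],[0,0,0],[-0.0101,0.025,0],[-0.0101,0.025,0],[-0.0101,0.025,0],[-0.0101,0.025,0],[-0.0101,0.025,0],[-0.0101,0.025,0],[-0.0101,0.025,0],[-0.0101,0.025,0],[-0.0101,0.025,0],[-0.0101,0.025,0],[-0.0101,0.025,0],[0,0,0.03],[0,0,0.04],[0,0,0.04],[0,0,0.02],[0,0,0],[0,0,0]], rotation=[[0.0035,0,-0.04],[0.004,0,-0.04],[0,0,0],[0,0,0],[0,0,0],[0,0,0],[0,0,0],[0,0,0],[0,0,0],[0,0,0],[0,0,0],[0,0,0],[0,0,0],[0,0,0],[0,0,0],[0,0,0],[0,0,0],[0,0,0],[0,0,0]], jaw=[0,0,0,0,0,0,0,0,0,0,0,0,0,0,0,0,0,0,0])

```text
time_s: 30.7
tool_pos: [0.6207, -0.0638, 0.2554]
tool_rot: [180.0, -0.2, 5.3]
force: [0.6, -0.7, -1.8]
grip_width: 0.0117
grasp_force: 60.0
```

```bash
python3 - <<'E'
from h import *
o=env.get_obs();print(o['tool_pos'],o['tool_rot'],o['force'],o['wrist_torque'])
plan([.6209,-.0638,.2135],down(5.3),.03)
E
```

```text
[ 0.62071001 -0.06383042  0.25539398] [ 1.79969656e+02 -1.54264231e-01  5.32582533e+00] [ 0.62966237 -0.67570625 -1.80912284] [-0.01305181 -0.18518186 -0.003333  ]
shift(start axes) [ 0.0001 -0.      0.0419] shift(end axes) [ 0.0002 -0.      0.0419] rotvec [ 0.0005 -0.0027  0.0005] rows 2 1
```

Lowering to just above contact.

>>> send_rows(xyz=[[0,0,0.02],[0,0,0.012],[0,0,0.006],[0,0,0.003],[0,0,0.001],[0,0,0],[0,0,0]], rotation=[[0,0,0],[0,0,0],[0,0,0],[0,0,0],[0,0,0],[0,0,0],[0,0,0]], jaw=[0,0,0,0,0,0,0])

```text
time_s: 31.4
tool_pos: [0.621, -0.0644, 0.2123]
tool_rot: [-180.0, -0.1, 5.3]
force: [-0.2, -0.4, -1.4]
grip_width: 0.0116
grasp_force: 60.0
```

>>> send_rows(xyz=[[0,0,0.001],[0,0,0],[0,0,0],[0,0,0],[0,0,0],[0,0,0],[0,0,-0.02],[0,0,-0.04],[0,0,-0.045],[0,0,-0.04],[0,-0.02,-0.03],[0,-0.04,0],[0,-0.045,0],[0,-0.045,0],[0,-0.045,0],[0,-0.045,0],[0,0,0]], rotation=[[0,0,0],[0,0,0],[0,0,0],[0,0,0],[0,0,0],[0,0,0],[0,0,0],[0,0,0],[0,0,0],[0,0,0],[0,0,0],[0,0,0],[0,0,0],[0,0,0],[0,0,0],[0,0,0],[0,0,0]], jaw=[0,0,0.45,0.45,0.45,0.45,0.45,0.45,0.45,0.45,0.45,0.45,0.45,0.45,0.45,0.45,0.45])

```text
time_s: 33.1
tool_pos: [0.596, 0.1835, 0.3859]
tool_rot: [-179.7, 0.0, 6.0]
force: [0.1, 1.2, 0.3]
grip_width: 0.0395
grasp_force: 0.0
```

```bash
cat > tray.py <<'E'
from h import *
c=cam("top");g=cv2.cvtColor(c['image'],cv2.COLOR_BGR2GRAY)
def rect(m,z):
    k=max(cv2.findContours(m,cv2.RETR_EXTERNAL,cv2.CHAIN_APPROX_NONE)[0],key=cv2.contourArea)
    r=cv2.minAreaRect(cv2.convexHull(k));p=ray(c,cv2.boxPoints(r),z)
    print(np.round(r[0],1),np.round(r[1],1),round(r[2],1),'centre',p[:,:2].mean(0).round(4),'x',p[:,0].round(3),'y',p[:,1].round(3))
w=np.zeros_like(g);w[165:265,303:390]=255
rect(cv2.bitwise_and(((g<75)*255).astype(np.uint8),w),.004)
w[:]=0;w[180:250,312:378]=255
m=cv2.morphologyEx(cv2.bitwise_and(((g>140)*255).astype(np.uint8),w),cv2.MORPH_OPEN,np.ones((3,3)))
rect(m,.007)
o=env.get_obs();print(o['tool_pos'],o['tool_rot'],o['qpos'].round(0))
E
python3 tray.py; python3 - <<'E'
from h import *
t=cv2.imread("pics/top0.png")
plan([.478,.384,.36],down(153))
E
```

```text
[345.8 216. ] [75.8 60.6] 84.8 centre [ 0.5244 -0.0723] x [0.638 0.658 0.41  0.391] y [ 0.039 -0.16  -0.182  0.014]
[346.6 216. ] [42.9 55.6] 85.4 centre [ 0.5233 -0.0749] x [0.585 0.601 0.461 0.446] y [ 0.022 -0.16  -0.171  0.009]
[0.59715409 0.17947141 0.38570583] [-1.79858866e+02  1.65537273e-02  5.74181931e+00] [   2.   18.  -26.   88.    8.   76. -109.]
shift(start axes) [-0.0981 -0.2154  0.0263] shift(end axes) [0.199  0.1281 0.0257] rotvec [-1.3000e-03 -3.1000e-03 -2.5701e+00] rows 7 22
```

The tray is centred on the mat to within about 3 mm. Next is the nozzle.

>>> send_rows(xyz=[[-0.0123,-0.0269,0.0033],[-0.0123,-0.0269,0.0033],[-0.0123,-0.0269,0.0033],[-0.0123,-0.0269,0.0033],[-0.0123,-0.0269,0.0033],[-0.0123,-0.0269,0.0033],[-0.0123,-0.0269,0.0033],[-0.0123,-0.0269,0.0033],[0,0,0],[0,0,0],[0,0,0],[0,0,0],[0,0,0],[0,0,0],[0,0,0],[0,0,0],[0,0,0],[0,0,0],[0,0,0],[0,0,0]], rotation=[[0,0,0],[0,0,0],[0,0,0],[0,0,0],[0,0,0],[0,0,0],[0,0,0],[0,0,0],[0,0,-0.1285],[0,0,-0.1285],[0,0,-0.1285],[0,0,-0.1285],[0,0,-0.1285],[0,0,-0.1285],[0,0,-0.1285],[0,0,-0.1285],[0,0,-0.1285],[0,0,-0.1285],[0,0,-0.1285],[0,0,-0.1285]], jaw=[0.6,0.6,0.6,0.6,0.6,0.6,0.6,0.6,0.6,0.6,0.6,0.6,0.6,0.6,0.6,0.6,0.6,0.6,0.6,0.6], newtons=30)

```text
time_s: 35.15
tool_pos: [0.4819, 0.3784, 0.3591]
tool_rot: [180.0, 0.0, 93.8]
force: [-0.0, 0.0, -0.9]
grip_width: 0.0522
grasp_force: 0.0
```

>>> send_rows(xyz=[[0,0,0],[0,0,0],[0,0,0],[0,0,0],[0,0,0],[0,0,0],[0,0,0],[0,0,0],[0,0,0],[0,0,0]], rotation=[[0,0,-0.1285],[0,0,-0.1285],[0,0,-0.1285],[0,0,-0.1285],[0,0,-0.1285],[0,0,-0.1285],[0,0,-0.1285],[0,0,-0.1285],[0,0,0],[0,0,0]], jaw=[0.6,0.6,0.6,0.6,0.6,0.6,0.6,0.6,0.6,0.6])

```text
time_s: 36.15
tool_pos: [0.4816, 0.3789, 0.359]
tool_rot: [-180.0, 0.0, 152.3]
force: [0.5, -0.1, -0.8]
grip_width: 0.0522
grasp_force: 0.0
```

```bash
python3 - <<'E'
from h import *
o=env.get_obs();print(o['tool_pos'],o['tool_rot'],o['grip_width'],o['qpos'].round(0))
plan([.478,.384,.36],down(153))
t=cv2.imread("pics/top0.png");c=cam("top")
g=cv2.cvtColor(t,cv2.COLOR_BGR2GRAY)
m=((g>175)*255).astype(np.uint8);w=np.zeros_like(g);w[211:240,185:210]=255
k=max(cv2.findContours(m&w,cv2.RETR_EXTERNAL,cv2.CHAIN_APPROX_NONE)[0],key=cv2.contourArea)
r=cv2.minAreaRect(k);p=ray(c,cv2.boxPoints(r),.128);print(r,p.mean(0),p.round(4)[:,:2].tolist())
E
```

```text
[0.48156281 0.3788659  0.35904446] [-1.79981180e+02  1.40640884e-03  1.52263299e+02] 0.05223369800252225 [  3.  25. -57.  91.  21.  76.   6.]
shift(start axes) [ 0.0055  0.0029 -0.001 ] shift(end axes) [ 0.0055  0.003  -0.001 ] rotvec [-0.0003  0.     -0.0129] rows 1 1
((196.3355255126953, 223.51193237304688), (6.901350498199463, 21.064571380615234), 34.508522033691406) [0.48497357 0.38774254 0.128     ] [[0.4641, 0.4143], [0.5175, 0.3792], [0.5058, 0.3612], [0.4525, 0.3963]]
```

>>> send_rows(xyz=[[0.0058,0.0033,0.01],[0,0,0.02],[0,0,0.02],[0,0,0.02],[0,0,0.0095],[0,0,0],[0,0,0],[0,0,0],[0,0,0],[0,0,0],[0,0,0],[0,0,0]], rotation=[[0,0,0],[0,0,0],[0,0,0],[0,0,0],[0,0,0],[0,0,0],[0,0,0],[0,0,0],[0,0,0],[0,0,0],[0,0,0],[0,0,0]], jaw=[0.6,0.6,0.6,0.6,0.6,0.6,0,0,0,0,0,0], newtons=12)

```text
time_s: 37.4
tool_pos: [0.4779, 0.3867, 0.2808]
tool_rot: [179.7, 0.0, 152.5]
force: [3.6, 3.8, -1.1]
grip_width: 0.0266
grasp_force: 12.0
```

>>> send_rows(xyz=[[0,0,0],[0,0,0],[0,0,0],[0,0,0]], rotation=[[0,0,0],[0,0,0],[0,0,0],[0,0,0]], jaw=[0,0,0,0])

```text
time_s: 37.8
tool_pos: [0.4779, 0.3867, 0.2808]
tool_rot: [179.7, 0.0, 152.5]
force: [2.7, 4.1, -2.6]
grip_width: 0.0269
grasp_force: 12.0
```

```bash
python3 - <<'E'
from h import *
o=env.get_obs();print({k:np.round(o[k],3) for k in('tool_pos','tool_rot','force','wrist_torque','grip_width')})
s=cam("scene");cv2.imwrite("pics/s8.png",cv2.resize(s['image'][70:170,320:450],(780,600),interpolation=cv2.INTER_CUBIC))
E
```

```text
{'tool_pos': array([0.478, 0.387, 0.281]), 'tool_rot': array([1.79663e+02, 3.30000e-02, 1.52535e+02]), 'force': array([ 2.68 ,  4.095, -2.58 ]), 'wrist_torque': array([ 0.992, -0.759, -0.005]), 'grip_width': np.float64(0.027)}
```

View pics/s8.png

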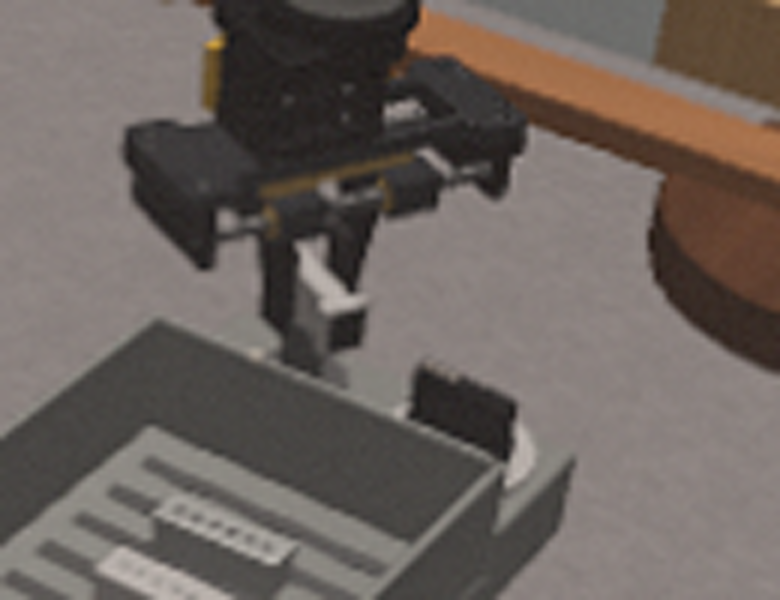

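The bar is between the fingers, but only one finger touches it, so the gripper is about 6 mm off along tool y. I'll shift it over while keeping the jaws closing.

>>> send_rows(xyz=[[0,0.0035,0],[0,0.0035,0],[0,0,0],[0,0,0],[0,0,0]], rotation=[[0,0,0],[0,0,0],[0,0,0],[0,0,0],[0,0,0]], jaw=[0,0,0,0,0], newtons=12)

```text
time_s: 38.35
tool_pos: [0.4795, 0.3895, 0.2802]
tool_rot: [-179.4, 0.0, 152.5]
force: [-6.5, -10.3, 10.7]
grip_width: 0.0269
grasp_force: 12.0
```

```bash
python3 - <<'E'
from h import *
o=env.get_obs();print({k:np.round(o[k],4) for k in('tool_pos','tool_rot','force','wrist_torque','grip_width')})
E
```

```text
{'tool_pos': array([0.4795, 0.3895, 0.2802]), 'tool_rot': array([-1.794415e+02,  2.310000e-02,  1.524689e+02]), 'force': array([ -6.5087, -10.3076,  10.6779]), 'wrist_torque': array([-2.3074,  1.4823,  0.0155]), 'grip_width': np.float64(0.0269)}
```

>>> send_rows(xyz=[[0,-0.002,0],[0,-0.003,0],[0,0,0],[0,0,-0.006],[0,0,0],[0,0,0],[0,0,0],[0,0,0],[0,0,0],[0,0,0],[0,0,0]], rotation=[[0,0,0],[0,0,0],[0,0,0],[0,0,0],[0,0,0],[0,0,0],[0,0,0],[0,0,0],[0,0,0],[0,0,0],[0,0,0]], jaw=[0.5,0.5,0.5,0.5,0,0,0,0,0,0,0], newtons=12)

```text
time_s: 39.45
tool_pos: [0.4782, 0.3875, 0.2858]
tool_rot: [179.9, -0.0, 152.5]
force: [2.5, 2.4, -3.0]
grip_width: 0.0164
grasp_force: 12.0
```

```bash
python3 - <<'E'
from h import *
o=env.get_obs();print({k:np.round(o[k],4) for k in('tool_pos','tool_rot','force','wrist_torque','grip_width')})
E
```

```text
{'tool_pos': array([0.4782, 0.3875, 0.2858]), 'tool_rot': array([ 1.799152e+02, -1.140000e-02,  1.525373e+02]), 'force': array([ 2.4884,  2.4466, -3.0486]), 'wrist_torque': array([ 0.6997, -0.5354,  0.007 ]), 'grip_width': np.float64(0.0164)}
```

It was gripping the collar below the bar. Now the 16 mm bar itself is held, so I'll turn it to the mark.

>>> send_rows(xyz=[[0,0.001,0],[0,0,0],[0,0,0],[0,0,0],[0,0,0],[0,0,0],[0,0,0],[0,0,0],[0,0,0],[0,0,0],[0,0,0],[0,0,0],[0,0,0],[0,0,0]], rotation=[[0,0,0],[0,0,0.09],[0,0,0.09],[0,0,0.09],[0,0,0.09],[0,0,0.09],[0,0,0.09],[0,0,0.09],[0,0,0.09],[0,0,0.09],[0,0,0.09],[0,0,0.09],[0,0,0.089],[0,0,0]], jaw=[0,0,0,0,0,0,0,0,0,0,0,0,0,0], newtons=20)

```text
time_s: 40.85
tool_pos: [0.4787, 0.388, 0.2858]
tool_rot: [180.0, 0.0, 90.7]
force: [2.5, 0.9, -1.4]
grip_width: 0.0159
grasp_force: 20.0
```

```bash
python3 - <<'E'
from h import *
o=env.get_obs();print({k:np.round(o[k],4) for k in('tool_pos','tool_rot','force','wrist_torque','grip_width')},o['qpos'].round(0))
E
```

```text
{'tool_pos': array([0.4787, 0.388 , 0.2858]), 'tool_rot': array([1.799777e+02, 4.100000e-03, 9.068800e+01]), 'force': array([ 2.5007,  0.8509, -1.3898]), 'wrist_torque': array([ 0.353 , -0.4846, -0.0529]), 'grip_width': np.float64(0.0159)} [ -8.  25. -43.  95.  18.  67. -54.]
```

>>> send_rows(xyz=[[0,0,0],[0,0,0],[0,0,0],[0,0,0],[0,0,-0.02],[0,0,-0.04],[0,0,-0.03],[-0.02,0,0],[-0.04,0,0],[-0.045,0,0],[-0.045,0,0],[-0.045,0,0],[-0.045,0,0],[0,0,0]], rotation=[[0,0,0],[0,0,0],[0,0,0],[0,0,0],[0,0,0],[0,0,0],[0,0,0],[0,0,0],[0,0,0],[0,0,0],[0,0,0],[0,0,0],[0,0,0],[0,0,0]], jaw=[0.5,0.5,0.5,0.5,0.5,0.5,0.5,0.5,0.5,0.5,0.5,0.5,0.5,0.5])

```text
time_s: 42.25
tool_pos: [0.4823, 0.141, 0.3755]
tool_rot: [-180.0, 0.3, 90.1]
force: [-0.2, 0.6, -0.3]
grip_width: 0.0435
grasp_force: 0.0
```

```bash
python3 - <<'E'
from h import *
c=cam("top");t=c['image'];cv2.imwrite("pics/t9.png",t)
g=cv2.cvtColor(t,cv2.COLOR_BGR2GRAY)
print(g[214:238,184:222:1][::2])
for thr in(175,185,195):
    m=((g>thr)*255).astype(np.uint8);w=np.zeros_like(g);w[212:242,186:214]=255
    for k in cv2.findContours(m&w,cv2.RETR_EXTERNAL,cv2.CHAIN_APPROX_NONE)[0]:
        if cv2.contourArea(k)>20:
            r=cv2.minAreaRect(k);p=ray(c,cv2.boxPoints(r),.128);print(thr,np.round(r[0],1),np.round(r[1],1),r[2],p.mean(0).round(4),p.round(4)[:,:2].tolist())
print(env.get_obs()['tool_pos'],env.get_obs()['tool_rot'])
# bar of knob: dark mask
m=((g<60)*255).astype(np.uint8);w=np.zeros_like(g);w[183:212,190:216]=255
k=max(cv2.findContours(m&w,cv2.RETR_EXTERNAL,cv2.CHAIN_APPROX_NONE)[0],key=cv2.contourArea);r=cv2.minAreaRect(k);print(r,ray(c,[r[0]],.097))
E
```

```text
[[135 140 139 140 138 144 145 143 146 143 146 145 147 145 145 143 143 186
  222 216 144 143 143 142 144 142 143 143 141 144 142 107  63  69  67  99
  138 145]
 [144 140 139 144 123 134 144 145 145 146 146 145 146 149 143 145 142 188
  223 217 149 144 141 140 139 142 143 142 143 147 142 104  66  67  65  99
  138 148]
 [147 143 144 140 125 136 147 147 146 146 148 147 146 146 146 143 144 202
  217 212 144 143 142 143 141 143 141 144 145 159 167 100  68  65  65 101
  138 147]
 [143 140 140 137 140 144 146 144 144 144 147 146 144 123 102 100  97 101
   99  95 100 102 124 138 140 143 144 145 144 146 139  94  64  67  64 100
  138 149]
 [142 142 142 140 128 141 144 142 144 142 139 121 102  99 101  96  98  99
  100 100  99 115 188 204 194  90 103 139 143 148 136  91  62  68  67 100
  137 149]
 [140 143 139 127 182 206 206 207 206 206 208 206 207 206 208 206 202 206
  205 204 205 206 208 210 196  73  56 105 136 125 134  82  69  66  65 113
  150 147]
 [141 144 142 156 197 215 215 215 217 215 213 215 215 213 215 214 214 214
  212 212 216 215 213 208 190  65  66 136 192 201 202 122  68  67  64 11
[... 698 characters left out ...]
 142 144 147 148 149 146
  145 150 145 149 146 146 145 150 148 147 145 144 126  62  66  68  74 116
  152 155]]
175 [198.  225.5] [ 7. 20.] 90.0 [0.479  0.3824 0.128 ] [[0.4892, 0.4138], [0.49, 0.3518], [0.4687, 0.3511], [0.4679, 0.413]]
185 [198.  225.5] [ 7. 20.] 90.0 [0.479  0.3824 0.128 ] [[0.4892, 0.4138], [0.49, 0.3518], [0.4687, 0.3511], [0.4679, 0.413]]
195 [198.2 226.4] [ 6.8 20.1] 83.6598129272461 [0.4761 0.3818 0.128 ] [[0.4827, 0.4142], [0.4903, 0.3525], [0.4696, 0.3496], [0.462, 0.4111]]
[0.48192017 0.14450752 0.37578256] [1.79989379e+02 9.63580223e-02 9.03266529e+01]
((202.00001525878906, 197.0), (15.55634880065918, 16.970561981201172), 45.0) [[0.57011696 0.38035798 0.097     ]]
```

The nozzle bar lies along image row 225, in line with the white mark at (213,226), so it is aligned. Now the knob.

>>> send_rows(xyz=[[0,0,0],[0,0,0],[0,0,0],[0,0,0],[0,0,0],[0,0,0],[0,0,0],[0,0,0],[0,0,0],[0,0,0],[0,0,0],[0,0,0],[0,0,0],[-0.0115,0.03,0],[-0.0115,0.03,0],[-0.0115,0.03,0],[-0.0115,0.03,0],[-0.0115,0.03,0],[-0.0115,0.03,0],[-0.0115,0.03,0]], rotation=[[0,0,-0.121],[0,0,-0.121],[0,0,-0.121],[0,0,-0.121],[0,0,-0.121],[0,0,-0.121],[0,0,-0.121],[0,0,-0.121],[0,0,-0.121],[0,0,-0.121],[0,0,-0.121],[0,0,-0.121],[0,0,-0.121],[0,0,0],[0,0,0],[0,0,0],[0,0,0],[0,0,0],[0,0,0],[0,0,0]], jaw=[0.5,0.5,0.5,0.5,0.5,0.5,0.5,0.5,0.5,0.5,0.5,0.5,0.5,0.5,0.5,0.5,0.5,0.5,0.5,0.5])

```text
time_s: 44.3
tool_pos: [0.5587, 0.3619, 0.3757]
tool_rot: [179.9, -0.1, -179.1]
force: [-0.6, -0.3, 0.8]
grip_width: 0.0435
grasp_force: 0.0
```

>>> send_rows(xyz=[[0,0.02,0],[0,0,0],[0,0,0],[0,0,0]], rotation=[[0,0,0],[0,0,0],[0,0,0],[0,0,0]], jaw=[0.5,0.5,0.5,0.5])

```text
time_s: 44.7
tool_pos: [0.5588, 0.3785, 0.3758]
tool_rot: [-180.0, 0.0, -179.2]
force: [0.1, 0.1, -0.5]
grip_width: 0.0435
grasp_force: 0.0
```

```bash
python3 - <<'E'
from h import *
o=env.get_obs();print(o['tool_pos'],o['tool_rot'],o['grip_width'],o['qpos'].round(0))
plan([.574,.388,.257],down(180.7))
E
```

```text
[0.55882797 0.37849472 0.37580747] [-1.79961268e+02  7.08267770e-03 -1.79200996e+02] 0.043455465107396556 [ -5.  29. -45.  80.  20.  79.  41.]
shift(start axes) [-0.0153  0.0094  0.1188] shift(end axes) [-0.0153  0.0093  0.1188] rotvec [-0.0007  0.0001  0.0017] rows 4 1
```

>>> send_rows(xyz=[[-0.0153,0.0094,0],[0,0,0.03],[0,0,0.03],[0,0,0.03],[0,0,0.02],[0,0,0.0088],[0,0,0],[0,0,0],[0,0,0],[0,0,0],[0,0,0],[0,0,0]], rotation=[[0,0,0],[0,0,0],[0,0,0],[0,0,0],[0,0,0],[0,0,0],[0,0,0],[0,0,0],[0,0,0],[0,0,0],[0,0,0],[0,0,0]], jaw=[0.5,0.5,0.5,0.5,0.5,0.5,0.5,0,0,0,0,0], newtons=12)

```text
time_s: 45.9
tool_pos: [0.5744, 0.3882, 0.2578]
tool_rot: [-179.9, 0.1, -179.2]
force: [1.1, -2.6, 4.2]
grip_width: 0.014
grasp_force: 12.0
```

```bash
python3 - <<'E'
from h import *
o=env.get_obs();print({k:np.round(o[k],4) for k in('tool_pos','tool_rot','force','wrist_torque','grip_width')},o['qpos'].round(0))
E
```

```text
{'tool_pos': array([0.5744, 0.3882, 0.2578]), 'tool_rot': array([-1.799142e+02,  6.160000e-02, -1.792115e+02]), 'force': array([ 1.0934, -2.6317,  4.1897]), 'wrist_torque': array([-0.6858, -0.4294, -0.0681]), 'grip_width': np.float64(0.014)} [ -7.  36. -42.  84.  25.  69.  39.]
```

>>> send_rows(xyz=[[0,0,0],[0,0,0],[0,0,0],[0,0,0],[0,0,0],[0,0,0],[0,0,0],[0,0,0],[0,0,0],[0,0,0],[0,0,0],[0,0,0],[0,0,0],[0,0,0],[0,0,0],[0,0,0],[0,0,0]], rotation=[[0,0,0],[0,0,0],[0,0,0.1],[0,0,0.1],[0,0,0.1],[0,0,0.1],[0,0,0.1],[0,0,0.1],[0,0,0.1],[0,0,0.1],[0,0,0.1],[0,0,0.1],[0,0,0.1],[0,0,0.1],[0,0,0.1],[0,0,0.03],[0,0,0]], jaw=[0,0,0,0,0,0,0,0,0,0,0,0,0,0,0,0,0], newtons=45)

```text
time_s: 47.6
tool_pos: [0.5741, 0.3876, 0.2578]
tool_rot: [-179.9, 0.1, 104.5]
force: [-2.4, -6.0, 6.6]
grip_width: 0.0139
grasp_force: 45.0
```

```bash
python3 - <<'E'
from h import *
o=env.get_obs();print({k:np.round(o[k],4) for k in('tool_pos','tool_rot','force','wrist_torque','grip_width')},o['qpos'].round(0))
E
```

```text
{'tool_pos': array([0.5741, 0.3876, 0.2578]), 'tool_rot': array([-1.799453e+02,  1.484000e-01,  1.045071e+02]), 'force': array([-2.4323, -5.9911,  6.5585]), 'wrist_torque': array([-1.3107,  0.4236, -0.2554]), 'grip_width': np.float64(0.0139)} [-16.  32. -27.  85.  15.  67. -32.]
```

>>> send_rows(xyz=[[0,0,0],[0,0,0],[0,0,0],[0,0,0],[0,0,-0.02],[0,0,-0.04],[0,0,-0.045],[0,0,-0.04],[-0.03,0,0],[-0.045,0,0],[-0.045,0,0],[-0.045,0,0],[-0.045,0,0],[-0.045,0,0],[0,0,0],[0,0,0]], rotation=[[0,0,0],[0,0,0],[0,0,0],[0,0,0],[0,0,0],[0,0,0],[0,0,0],[0,0,0],[0,0,0],[0,0,0],[0,0,0],[0,0,0],[0,0,0],[0,0,0],[0,0,0],[0,0,0]], jaw=[0.5,0.5,0.5,0.5,0.5,0.5,0.5,0.5,0.5,0.5,0.5,0.5,0.5,0.5,0.5,0.5])

```text
time_s: 49.2
tool_pos: [0.6387, 0.1404, 0.4017]
tool_rot: [-180.0, -0.0, 104.4]
force: [0.8, 0.1, -0.3]
grip_width: 0.0436
grasp_force: 0.0
```

```bash
python3 tray.py; python3 - <<'E'
from h import *
c=cam("top");t=c['image'];g=cv2.cvtColor(t,cv2.COLOR_BGR2GRAY)
print(g[186:210:1,190:216].astype(int)); print('nozzle',g[218:234:2,186:216])
E
```

```text
[339.7 219.6] [85.9 72.7] 84.3 centre [ 0.5126 -0.0526] x [0.639 0.666 0.385 0.36 ] y [ 0.081 -0.157 -0.184  0.05 ]
[346.6 216. ] [42.9 55.6] 85.4 centre [ 0.5233 -0.0749] x [0.585 0.601 0.461 0.446] y [ 0.022 -0.16  -0.171  0.009]
[0.63814419 0.14261123 0.40184545] [ 1.79995978e+02 -8.12349669e-02  1.04634872e+02] [  4.  21. -24.  82.   8.  79.  -6.]
[[162 148 144 144 146 147 164 194 196 203 205 202 202 200 206 203 203 200
  190 160 140 146 143 143 160 163]
 [146 144 145 146 146 181 199 204 204 203 205 203 202 203 203 202 204 202
  201 198 181 144 143 144 164 167]
 [145 147 144 152 196 203 207 207 207 138 118 103 103 101 102 126 177 209
  207 205 204 188 145 146 166 167]
 [138 146 149 182 207 209 209 144 102  70  61  56  54  54  56  66  89 127
  177 204 203 203 186 151 152 143]
 [139 147 177 201 209 206 147  71  56  57  52  51  50  52  53  53  57  62
   96 156 201 204 202 178 143 139]
 [137 155 200 209 209 128  74  51  52  53  57  58  56  51  54  52  54  56
   56  90 163 208 206 187 146 135]
 [139 181 206 209 151  73  58  59  57  53  54  54  57  53  55  54  49  48
   54  57 125 206 
[... 2178 characters left out ...]
101  98 100 103  96  99
  101 118 192 206 196  90 109 141 146 149 138  93]
 [143 131 183 207 209 210 209 211 210 209 210 209 209 207 210 205 206 209
  206 207 210 212 194  75  56 107 136 127 138  85]
 [145 156 200 219 218 216 217 217 217 216 217 219 217 216 215 216 215 216
  216 215 214 213 192  64  68 138 192 205 204 128]
 [147 147 147 151 150 148 146 147 146 144 142 144 145 144 148 147 143 145
  145 155 209 208 187  62  64 129 179 170 136  77]
 [143 138 142 148 150 147 147 147 116 100  99  96 101  96  95  80  64  75
   85 100 110 109 103  89 110 148 147 147 135  72]
 [142 142 143 148 149 147 147 149 148 119 102  98 102 102 101 100  96  97
  100  98 100 100 113 146 148 147 142 131 131  72]]
```

```bash
python3 -c "
from cell import env
print(env.sign_off())"
```

```text
the job is handed in; nothing more can be done
None
```

The job is handed in at about 49 s: the bridge, block and cover (no tailpiece was present) are in the bin, the empty tray is back within about 3 mm of its mat centre, the nozzle lines up with the white mark, and the timer knob was turned on last and stayed on.

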